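# Shift the bench gearstick into third

## Task

The gated gearstick on the bench stands on the left of its H gate, in second (near left) or part or all of the way out of it. With your fingertips, never taking the knob or the stick between your fingers, push it forward to the cross channel if it is not there yet, push it across to the right, then forward into third (far right, away from you) until it is fully home, and leave it there so that the switch for third can be measured. Push gently, and leave the parts and tools that lie about where they are.

Things in the scene. Friction and masses are not known exactly. Their poses are not given: they have to be found in the camera images.
- shifter: gated gear shifter: grey housing 96 x 88 mm on a dark steel base plate (x -56 to +76 mm, y -56 to +56 mm) with rubber feet; it does not move. Gate plate on top 104 x 94 mm, upper face 96 mm above the bench; black switch box on the far side. Origin: on the bench under the centre of the H. Its x points forward (away from the driver; turned 0 to 0.45 rad left of the world's x), y left, z up
- gate_centre (a point): centre of the H-shaped cut, on the upper face of the gate plate, axes as the shifter's. Cross channel: along y, 13 mm wide. Four slots: along x, 12.5 mm wide, middle lines 13 mm left and right of the centre, ending 20.5 mm before and behind it. Stick: 9 mm thick. First = forward left, second = back left, third = forward right, fourth = back right (1 to 4 punch marks at the slots' ends)
- third_slot (a point): where the middle of the stick passes the gate plate's upper face when third is fully home (about 15 to 16 mm forward and 13 mm right of the centre of the H)
- across (a joint): sideways lean of the stick (rad) about a pivot 30 mm above the bench under the centre of the H, axis along the shifter's x: 0 in the middle, negative left, positive right; about -0.20 in the left slots, +0.20 in the right slots, stopped by the gate at about 0.22. It stays where it is left; friction about 3 N at the knob
- fore_aft (a joint): lean of the stick (rad) about the same pivot, forward positive: 0 in the cross channel (it can cross within about 0.03 of 0; the ribs' corners are rounded), about +0.23 fully home in a forward slot, -0.23 in a back slot. It stays where it is left; friction about 3 N at the knob
- knob (a point): middle of the black pear-shaped knob on the stick, 170 mm from the pivot along the stick, about 0.20 m above the bench; z along the stick. The knob is 52 mm tall, from 27 mm below this point (21 mm across) to 25 mm above it, and widest, 40 mm across, 8 mm above it. Its middle moves about 35 to 40 mm either way from upright, across and fore and aft
- relay: loose plug-in relay, 23 x 29 x 36 mm, standing to the left of the shifter; origin under its middle; to be left alone
- terminal_strip: loose white screw terminal strip, 17 x 80 x 13 mm, to the left of the shifter; origin under its middle; to be left alone
- screwdriver_blue: loose screwdriver with a blue and black handle, 22 x 180 x 24 mm, lying in front and to the left of the shifter; to be left alone
- hex_key: loose black hex key, 30 x 72 x 6 mm, lying in front and to the left of the shifter; to be left alone
- panel_meter: loose panel meter, 50 x 58 x 54 mm, at the back left; to be left alone
- solder_spool: loose spool of solder, 50 mm across, 30 mm tall, at the left; to be left alone
- pulley: loose alloy pulley, 62 mm across, 18 mm tall, lying at the back left; to be left alone
- vice_edge (a point): middle of the far upper edge of the fixed bench vice that stands between the robot and the shifter: the vice's top is 0.165 m above the bench and 130 mm wide (y); keep the fingers above it when behind the knob
- boom_tip (a point): near lower end of the fixed boom that hangs over the bench behind and to the left of the shifter, 0.31 m above the bench; from here the boom spans y -50 to +50 mm at this end, then rises away to the back right (250 mm further right it is 150 mm farther back and 0.5 m high); keep the gripper's body clear of it

How it is judged:
At the end, for the whole second after the job is handed in: the stick stands at rest in the third slot (leaning right by more than 0.15 rad), fully home (leaning forward by more than 0.21 of its 0.23 rad) (value of joint fore_aft above 0.21 rad and value of joint across above 0.15 rad and velocity of joint fore_aft between -0.02 and 0.02 rad/s); the robot touches nothing.
It fails at once if the knob or the stick is taken between the fingers (x of the grasp point in the frame of knob between -0.008 and 0.008 m and y of the grasp point in the frame of knob between -0.008 and 0.008 m and z of the grasp point in the frame of knob below 0.028 m).
It fails at once if the stick is forced: pushed with more than 45 N (contact force between the arm and fore_aft above 45 N).
It fails at once if a part or tool that lies about is moved by more than 15 mm or lifted (distance of any of relay, terminal_strip, screwdriver_blue, hex_key, panel_meter, solder_spool, pulley from where it was at the start of the episode above 0.015 m).
It also fails if it takes over 64 s, if anything falls off the work surface, if the arm or the gripper's body presses on something with over 40 N, if the wrist force passes 120 N, or if a joint passes its speed limit or range.

## Robot

A 7-joint arm with a two-finger parallel gripper is mounted at the origin on a cart in front of the work surface, level with it; the furniture and walls round the work are solid. World frame = base frame: x ahead of the robot, y to its left, z up, the work surface at z = 0. Lengths are in m, angles in rad, forces in N, time in s.
With the tool pointing down it reaches from about 0.4 to 0.9 m from the base axis. Payload 5.6 kg.
Tool frame: the origin (TCP) lies at the very end of the fingers, on their centre line; the grasp point (between the pads) lies 19 mm behind it; y points along the fingers, z is the direction in which the jaws open and shut, and the axes are right-handed (so a half turn about y gives the same grasp; the last joint's range is limited). The gripper opens to 92 mm and grips with 3 to 60 N. Pads are 20 mm wide; open, the fingers measure 128 mm over their backs; the gripper's body (75 mm by 189 mm) begins 69 mm behind the grasp point.
Start: joints at [1.207, 0.468, -0.012, 1.603, 0.006, 1.071, -0.056], TCP at [0.205, -0.617, 0.215] pointing down, gripper open.
Joint ranges: [-2.53, 2.53], [-0.31, 2.02], [-1.57, 1.55], [0.28, 2.44], [-1.29, 4.43], [0.15, 1.84], [-2.92, 2.92]. Speed limits (rad/s): [2.57, 2.57, 3.14, 3.14, 3.14, 3.14, 3.14].

## Interface

Orientations are given as a unit quaternion [x, y, z, w].
In Python, from cell import ctrl gives the robot as it stands. Calls block until the motion is done:
- ctrl.move_pose(position, orientation): joint-space move of the TCP to a pose.
- ctrl.movel(position, ori=None, max_speed=0.15, until_force=None): straight line of the TCP; ori=None keeps the orientation; max_speed is the mean speed in m/s. With until_force (N) it stops when the force on the tool has changed by that much, and returns True; else False.
- ctrl.movej(angles): joint-space move.
- ctrl.command_gripper(opening, grasp_force=None): opening from 0.0 (shut) to 1.0 (fully open); grasp_force is the grip in N (None keeps the last); returns when the fingers have stopped.
- ctrl.sleep(seconds).
- ctrl.solve_ik(position, orientation): joint angles nearest the present ones, or None.
- ctrl.get_image(name): name is "side" or "top"; returns (picture, depth): 480x640x3 uint8, blue, green, red; 480x640 float32, m along the optical axis (not along the pixel's ray), 0 where there is no reading.
- ctrl.calibration(name): a dict with "mtx" (3x3 intrinsics, pixels), "R" (3x3) and "t" (3): a world point X has camera coordinates R X + t. Camera axes: x right, y down, z forward; pixel columns grow to the right and rows downward; lengths in m; the calibration is good to about 2 mm. A picture is of the moment at which its call begins. calibration takes no time and is no camera call.
A pose or a line that the arm cannot do raises ctrl.IKError and nothing moves.
- ctrl.sign_off(): hands the job in, once; it reports no verdict.
Readings, each from a call of its own:
- ctrl.read_clock(): time.
- ctrl.read_qpos(): joint angles.
- ctrl.read_qvel(): joint speeds.
- ctrl.read_joint_torque(): joint torques, N m.
- ctrl.read_tool_pos(): TCP position.
- ctrl.read_tcp_rot(): TCP orientation.
- ctrl.read_contact_force(): force on the tool from outside, world axes, zero at the start.
- ctrl.read_moment(): the same for the moment, N m.
- ctrl.read_finger_gap(): opening from 0.0 (shut) to 1.0 (fully open).
Only numpy, scipy, OpenCV 4.12 (cv2) and the standard library are available. Lean on these libraries where they do the work, as an engineer would, in place of code of your own. Each camera call takes 0.05 s, during which the arm holds its last target. There are 200 camera calls.

## Working session

There is one attempt and no reset: what is moved stays moved. The work goes in short steps, each a Python script; the robot and the scene stay as the last script left them, time stands still between calls to the robot, and variables do not carry over. Pictures are saved under pics/ and viewed, about 8 in all and at most 12, crops included, and the job is handed in when it is done.

```bash
mkdir -p pics; ls; python3 - <<'E'
from cell import ctrl
import cv2,numpy as np
for n in("side","top"):
    im,d=ctrl.get_image(n); cv2.imwrite(f"pics/{n}0.png",im); np.save(f"{n}0.npy",d)
    c=ctrl.calibration(n); print(n,c["mtx"].round(1).tolist(),c["R"].round(3).tolist(),c["t"].round(3).tolist(),(-c["R"].T@c["t"]).round(3))
print(ctrl.read_clock(),ctrl.read_tool_pos(),ctrl.read_tcp_rot())
E
```

```text
pics
side [[438.6, 0.0, 323.1], [0.0, 438.6, 233.2], [0.0, 0.0, 1.0]] [[-0.027, -0.999, 0.017], [-0.467, -0.002, -0.884], [0.884, -0.032, -0.467]] [0.132, 0.45, 0.453] [-0.186  0.147  0.607]
top [[447.8, 0.0, 320.2], [0.0, 447.8, 238.7], [0.0, 0.0, 1.0]] [[-0.02, -1.0, -0.012], [-0.983, 0.022, -0.181], [0.181, 0.009, -0.983]] [0.146, 0.587, 0.95] [0.408 0.125 1.042]
0.1 [ 0.20474705 -0.61637264  0.21372758] [-0.11304626  0.69858056 -0.6974856   0.11278108]
```

View pics/side0.png

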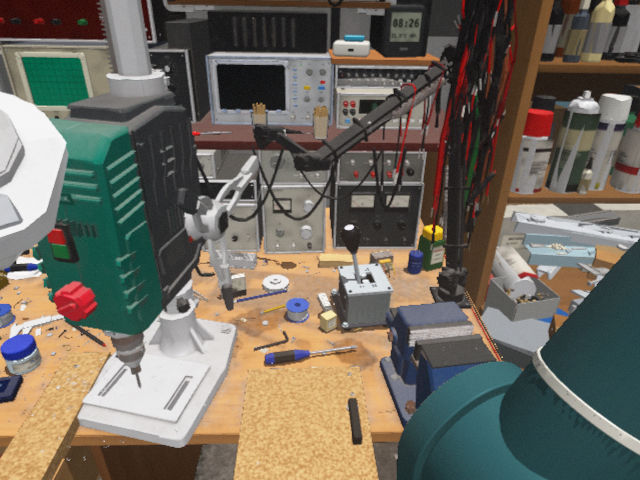

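View pics/top0.png

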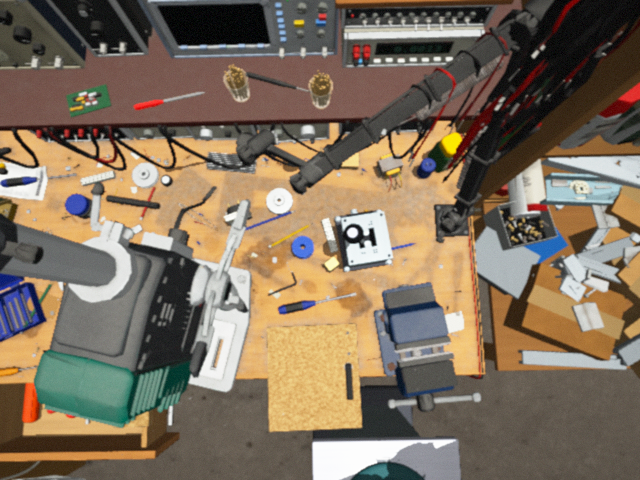

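The side view shows the shifter at about (362,290) and its knob at (351,236). In the top view the gate plate is at about (365,240), the knob at (352,233), the boom tip at (303,183) and the vice at (415,310). Next I'll measure these.

```bash
cat > h.py <<'E'
import cv2,numpy as np
from cell import ctrl
def cast(n,u,v,z):
    c=ctrl.calibration(n);R,t,K=c["R"],c["t"],c["mtx"]
    o=-R.T@t; r=R.T@np.linalg.inv(K)@np.array([u,v,1.]); return o+r*(z-o[2])/r[2]
def pts(n,d):
    c=ctrl.calibration(n);R,t,K=c["R"],c["t"],c["mtx"]
    v,u=np.mgrid[:480,:640]; P=np.stack([(u-K[0,2])/K[0,0]*d,(v-K[1,2])/K[1,1]*d,d],-1)
    return (P-t)@R
def proj(n,X):
    c=ctrl.calibration(n);p=c["mtx"]@(c["R"]@np.array(X)+c["t"]);return p[:2]/p[2]
E
python3 - <<'E'
from h import *
im=cv2.imread("pics/top0.png");d=np.load("top0.npy");P=pts("top",d)
roi=np.zeros(d.shape,bool);roi[195:285,320:410]=1
m=roi&(P[...,2]>.085)&(P[...,2]<.107)
m=(m*255).astype(np.uint8);m=cv2.morphologyEx(m,cv2.MORPH_CLOSE,np.ones((15,15)))
cs,_=cv2.findContours(m,0,1);c=max(cs,key=cv2.contourArea);r=cv2.minAreaRect(c);print(r)
for b in cv2.boxPoints(r):print(b,cast("top",*b,.096).round(4))
print("centre",cast("top",*r[0],.096))
for n,(a,b,e,f) in{"top":(210,260,330,375),"side":(215,265,335,370)}.items():
    D=np.load(n+"0.npy");Q=pts(n,D);k=np.zeros(D.shape,bool);k[a:b,e:f]=1
    k&=(Q[...,2]>.17)&(Q[...,2]<.25);q=Q[k];print(n,"knob",len(q),q.mean(0).round(4),q.min(0).round(4),q.max(0).round(4))
Q=P;k=np.zeros(d.shape,bool);k[150:200,280:330]=1;k&=Q[...,2]>.2;q=Q[k];print("boom",q.min(0),q.max(0),q[q[:,0].argsort()[:8]].round(3))
k=np.zeros(d.shape,bool);k[275:370,370:465]=1;k&=Q[...,2]>.14;q=Q[k];print("vice",np.percentile(q,[1,50,99],axis=0).round(3))
cv2.imwrite("pics/crop.png",np.hstack([cv2.resize(im[200:275,325:405],(400,375),interpolation=2),cv2.resize(cv2.imread("pics/side0.png")[215:335,320:405],(266,375),interpolation=2)]))
E
```

```text
((366.78375244140625, 237.7027130126953), (48.00450134277344, 44.387725830078125), 80.53767395019531)
[340.9459  217.67569] [0.6275 0.0877 0.096 ]
[384.7297  210.37839] [ 0.6416 -0.0077  0.096 ]
[392.6216  257.72974] [ 0.5377 -0.0198  0.096 ]
[348.8378  265.02704] [0.524  0.0738 0.096 ]
centre [0.58219042 0.03347435 0.096     ]
top knob 333 [0.5693 0.0695 0.2166] [0.5523 0.0509 0.2018] [0.5912 0.0874 0.2255]
side knob 417 [0.5599 0.0662 0.2038] [0.5494 0.0473 0.1716] [0.5823 0.0852 0.2236]
boom [0.40815337 0.11397866 0.23464293] [0.72777086 0.19441937 1.04243871] [[0.408 0.125 1.042]
 [0.408 0.125 1.042]
 [0.408 0.125 1.042]
 [0.408 0.125 1.042]
 [0.408 0.125 1.042]
 [0.615 0.158 0.329]
 [0.615 0.16  0.329]
 [0.615 0.158 0.339]]
vice [[ 0.314 -0.115  0.144]
 [ 0.377 -0.061  0.151]
 [ 0.428  0.125  1.042]]
```

View pics/crop.png

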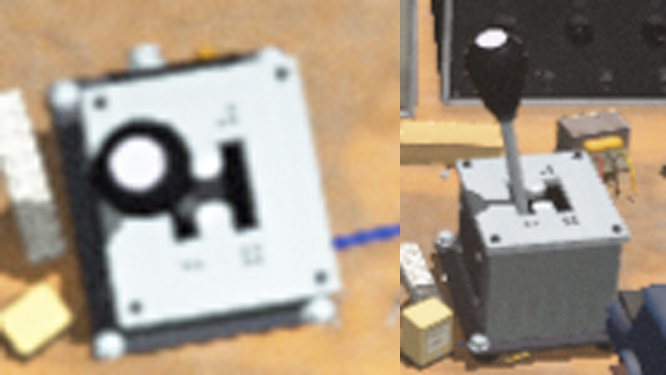

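The plate crop gives gate centre ≈ (0.582, 0.033) and yaw ≈ 0.135. The knob is at about (0.572, 0.069), so the stick is at the left, about 5 mm behind the cross channel. I'll use shut fingers pitched forward and down, which keeps the gripper body behind the knob, above the vice and clear of the boom.

```bash
cat >> h.py <<'E'
from scipy.spatial.transform import Rotation as Ro
C=np.array([.582,.0335]);YAW=.135
def W(x,y,z): c,s=np.cos(YAW),np.sin(YAW); return [C[0]+c*x-s*y,C[1]+s*x+c*y,z]
def S(p): c,s=np.cos(YAW),np.sin(YAW); d=np.array(p[:2])-C; return np.array([c*d[0]+s*d[1],-s*d[0]+c*d[1]])
def Q(pitch,flip=1,yaw=YAW):
    p=np.radians(pitch);y=np.array([np.cos(yaw)*np.cos(p),np.sin(yaw)*np.cos(p),-np.sin(p)])
    z=flip*np.array([-np.sin(yaw),np.cos(yaw),0]);return Ro.from_matrix(np.stack([np.cross(y,z),y,z],1)).as_quat()
E
python3 - <<'E'
from h import *
print(Ro.from_quat(ctrl.read_tcp_rot()).as_matrix().round(2))
for f in(1,-1):
  for p in(30,45,60):
    for w in [W(-.12,.036,.3),W(-.07,.036,.195),W(0.015,.08,.195),W(.01,-.034,.195)]:
        q=ctrl.solve_ik(w,Q(p,f)); print(f,p,None if q is None else np.round(q,2))
for w in [(.25,-.4,.35),(.4,-.15,.35)]:
    q=ctrl.solve_ik(w,ctrl.read_tcp_rot());print(w,None if q is None else np.round(q,2))
E
```

```text
[[-0.95 -0.    0.32]
 [-0.32  0.   -0.95]
 [ 0.   -1.   -0.  ]]
1 30 None
1 30 None
1 30 None
1 30 None
1 45 None
1 45 None
1 45 [ 0.78  0.56 -1.3   2.3   1.94  0.65 -0.25]
1 45 [ 1.09  0.55 -1.29  2.3   2.02  0.42 -0.1 ]
1 60 [ 0.46 -0.23 -0.56  2.27 -0.25  0.55  1.77]
1 60 [ 0.44  0.09 -0.66  2.31  0.37  0.25  1.16]
1 60 [ 0.74  0.52 -1.25  2.12  1.22  0.63  0.41]
1 60 [ 0.78  0.34 -0.92  2.12  0.71  0.35  1.05]
-1 30 None
-1 30 None
-1 30 None
-1 30 None
-1 45 None
-1 45 None
-1 45 [-0.11  0.2  -0.23  2.34  2.36  0.25  2.23]
-1 45 [ 0.76  0.31 -0.84  2.31  2.56  0.19  2.36]
-1 60 [ 0.36 -0.22 -0.48  2.28 -0.2   0.55 -1.43]
-1 60 [ 0.26  0.07 -0.47  2.32  0.29  0.24 -1.91]
-1 60 [ 0.48  0.32 -0.88  2.13  0.92  0.42 -2.53]
-1 60 [ 0.39  0.23 -0.47  2.14  0.21  0.27 -1.66]
(0.25, -0.4, 0.35) [ 1.02  0.05 -0.09  1.84  0.    1.26 -0.31]
(0.4, -0.15, 0.35) [ 0.67 -0.02 -0.37  1.91 -0.01  1.26 -0.95]
```

```bash
python3 - <<'E'
from h import *
ctrl.command_gripper(0.0)
q0=ctrl.read_tcp_rot()
ctrl.movel([.25,-.4,.35],max_speed=.2)
ctrl.move_pose([.42,-.13,.35],Q(80,-1,-.3))
ctrl.move_pose(W(-.12,.036,.30),Q(68,-1))
print(ctrl.read_clock(),np.round(ctrl.read_qpos(),2),np.round(ctrl.read_tool_pos(),3),np.round(ctrl.read_contact_force(),1))
for w in[W(-.07,.036,.195),W(-.02,.036,.195),W(-.07,.09,.22),W(.015,.09,.195),W(.01,0,.195),W(.015,-.036,.195)]:
    q=ctrl.solve_ik(w,Q(68,-1));print(None if q is None else np.round(q,2))
for n in("side","top"):
    im,d=ctrl.get_image(n);cv2.imwrite(f"pics/{n}1.png",im);np.save(n+"1.npy",d)
cv2.imwrite("pics/c1.png",np.hstack([cv2.resize(cv2.imread("pics/top1.png")[150:350,300:460],(380,475)),cv2.resize(cv2.imread("pics/side1.png")[150:350,300:460],(380,475))]))
E
```

```text
4.9 [ 0.62 -0.16 -0.72  2.17 -0.18  0.72 -1.44] [0.459 0.052 0.3  ] [-0.8 -0.6  0.2]
[ 0.54  0.16 -0.78  2.21  0.32  0.46 -1.91]
[ 0.47  0.26 -0.74  2.1   0.43  0.5  -2.  ]
[ 0.55  0.14 -0.92  2.17  0.37  0.54 -2.07]
[ 0.36  0.34 -0.78  2.02  0.6   0.57 -2.24]
[ 0.52  0.32 -0.73  2.04  0.44  0.52 -1.93]
[ 0.58  0.33 -0.71  2.01  0.39  0.51 -1.81]
```

View pics/c1.png

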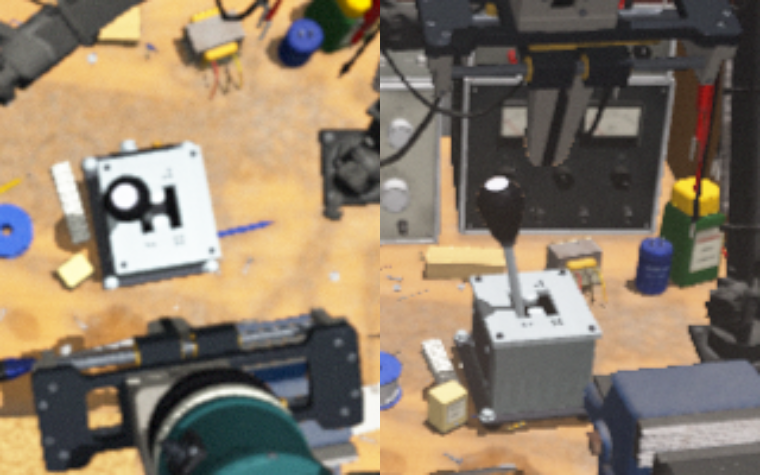

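The fingers are shut and behind and above the knob. The stick is unchanged (top crop (128,198), side crop (500,205)), and the body and boom are well apart. Next is the forward push to the cross channel.

```bash
cat >> h.py <<'E'
def rep(t=""):
    p=ctrl.read_tool_pos();print(t,round(ctrl.read_clock(),1),"S",S(p).round(4),"z",round(p[2],3),"F",np.round(ctrl.read_contact_force(),1))
def knob():
    for n in("top","side"):
        im,d=ctrl.get_image(n);P=pts(n,d)
        k=(P[...,2]>.17)&(P[...,2]<.235)&(np.hypot(P[...,0]-C[0],P[...,1]-C[1])<.075)&(im.max(2)<70)
        lab=cv2.connectedComponentsWithStats(k.astype(np.uint8))
        i=1+lab[2][1:,4].argmax();q=P[lab[1]==i];s=np.array([S(x) for x in q]);print(n,len(q),"knob S x",s[:,0].min().round(4),s[:,0].max().round(4),"y",s[:,1].min().round(4),s[:,1].max().round(4),"zmax",q[:,2].max().round(3))
E
python3 - <<'E'
from h import *
knob()
ctrl.movel(W(-.075,.036,.195),max_speed=.1);rep("behind")
print(ctrl.movel(W(-.029,.036,.195),max_speed=.03,until_force=12));rep("push")
ctrl.movel(W(-.075,.036,.195),max_speed=.08);rep("back")
knob()
E
```

```text
top 165 knob S x -0.024 0.009 y 0.0202 0.0555 zmax 0.223
side 349 knob S x -0.0273 -0.003 y 0.0157 0.0536 zmax 0.222
behind 6.4 S [-0.0749  0.0361] z 0.195 F [-0.1  0.5 -0.2]
False
push 8.1 S [-0.0293  0.036 ] z 0.195 F [-2.3 -0.2  0.7]
back 8.8 S [-0.0744  0.0358] z 0.195 F [-0.2 -0.7 -0.1]
top 160 knob S x -0.0213 0.0117 y 0.0218 0.0554 zmax 0.224
side 123 knob S x -0.0259 -0.005 y 0.0343 0.0531 zmax 0.213
```

```bash
python3 - <<'E'
from h import *
ctrl.movel(W(-.075,.095,.205),max_speed=.1)
ctrl.movel(W(.003,.095,.190),max_speed=.1);rep("left")
print(ctrl.movel(W(.003,.03,.190),max_speed=.03,until_force=12));rep("mid")
print(ctrl.movel(W(.003,.001,.190),max_speed=.025,until_force=12));rep("right")
im,d=ctrl.get_image("top");cv2.imwrite("pics/t2.png",cv2.resize(im[190:290,310:420],(550,500)))
E
```

```text
left 10.6 S [0.0025 0.095 ] z 0.19 F [-1.  -0.7  0.3]
False
mid 12.9 S [0.0029 0.0301] z 0.19 F [1.1 1.9 2.7]
False
right 14.2 S [0.0027 0.001 ] z 0.19 F [ 0.8  1.3 -0.5]
```

View pics/t2.png

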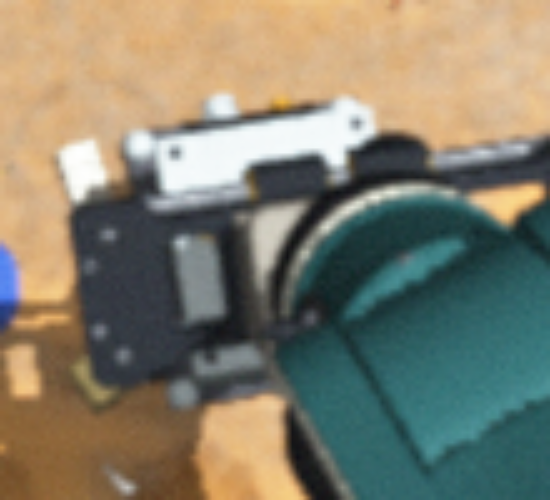

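The arm hides the knob in this view (the gripper covers its centre), so I'll back off and look again.

```bash
python3 - <<'E'
from h import *
ctrl.movel(W(.003,.025,.190),max_speed=.08)
ctrl.movel(W(-.08,.025,.21),max_speed=.1);rep()
knob()
a,_=ctrl.get_image("top");b,_=ctrl.get_image("side")
cv2.imwrite("pics/c3.png",np.hstack([cv2.resize(a[190:290,320:420],(400,400)),cv2.resize(b[200:340,300:440],(400,400))]))
E
```

```text
15.7 S [-0.0798  0.0247] z 0.21 F [-0.5  0.1  0.2]
top 167 knob S x -0.0212 0.0137 y -0.0457 -0.012 zmax 0.225
side 198 knob S x -0.0261 -0.0071 y -0.0507 -0.0194 zmax 0.218
```

View pics/c3.png

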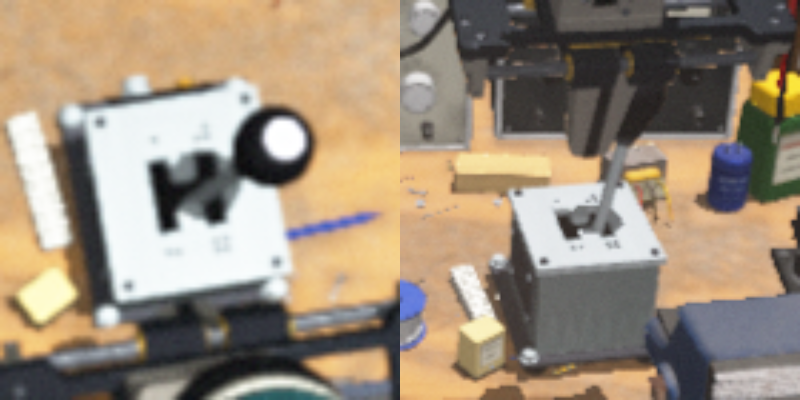

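The stick is now across at the right: knob at top crop (275,145), with the stick leaning right in the cross channel and the left slots free. Next I'll push it forward into third with a force stop.

```bash
python3 - <<'E'
from h import *
ctrl.movel(W(-.08,-.034,.195),max_speed=.1);rep("behind")
print(ctrl.movel(W(-.01,-.034,.195),max_speed=.03,until_force=14));rep("a")
print(ctrl.movel(W(.020,-.035,.193),max_speed=.015,until_force=14));rep("b")
ctrl.movel(W(-.08,-.034,.205),max_speed=.1);rep("back")
knob()
a,_=ctrl.get_image("top");b,_=ctrl.get_image("side")
cv2.imwrite("pics/c4.png",np.hstack([cv2.resize(a[190:290,320:420],(400,400)),cv2.resize(b[200:340,300:440],(400,400))]))
E
```

```text
behind 16.7 S [-0.0799 -0.0335] z 0.195 F [ 0.9  0.3 -0. ]
False
a 19.2 S [-0.01  -0.034] z 0.195 F [-1.3 -0.3  2.1]
False
b 21.3 S [ 0.0182 -0.0345] z 0.192 F [-13.   -0.5   9.6]
back 22.5 S [-0.0794 -0.0341] z 0.205 F [ 0.9 -0.4  0. ]
top 216 knob S x 0.0253 0.0598 y -0.0451 -0.0102 zmax 0.221
side 166 knob S x 0.0203 0.0394 y -0.0462 -0.0135 zmax 0.2
```

View pics/c4.png

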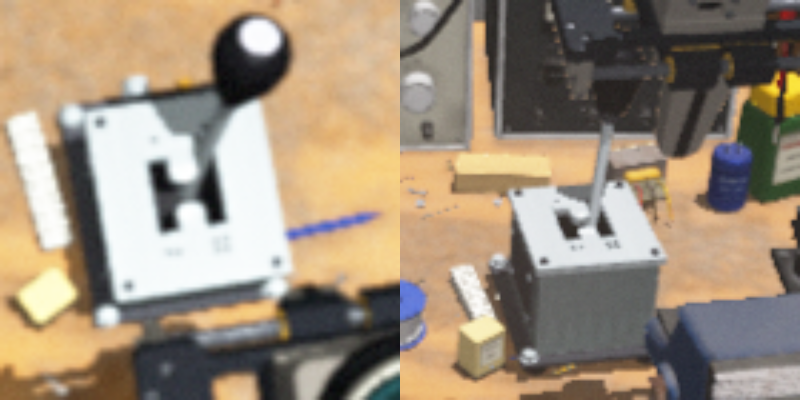

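The knob is now at top crop (252,55). Both left slots and the back-right slot are empty, the stick is at the forward end of the right slot, and the loose parts lie as before. The fingers are about 10 cm clear, so I'm handing in.

```bash
python3 - <<'E'
from h import *
ctrl.movel(W(-.11,-.034,.26),max_speed=.1);ctrl.sleep(.5);knob();rep("end")
ctrl.sign_off()
E
```

```text
top 218 knob S x 0.025 0.0593 y -0.0448 -0.0103 zmax 0.22
side 363 knob S x 0.0208 0.0502 y -0.0491 -0.0122 zmax 0.219
end 24.1 S [-0.11  -0.034] z 0.26 F [-0.7 -0.5 -0.4]
the job is handed in; nothing more can be done
```

The stick is in third, as far as the camera and force readings show, and I've handed the job in at about 24 s. I can't read the joint angles or the switch, and signing off gives no verdict.

**What I did:** With the fingers shut, I pushed the knob about 3 mm forward into the cross channel. I then pushed it across to the right with the side of the fingers, and forward into third. I never gripped the knob or stick.

**Force:** It stayed around 2–4 N until the end stop, where it rose to about 13 N forward and 10 N vertical. The limit is 45 N.

**Last checks:**
- **Fully home:** The knob moved about 46 mm forward from the cross channel; about 44 mm is expected at the knob's top for 0.23 rad.
- **In the right slot:** The knob's middle measured about 29 mm right of the centre. The same dark-pixel measure gave about 39 mm when it stood on the left, so it seems to read about 5 mm too far left. The true figure is then about 34 mm, or 0.20 rad of lean.
- **At rest:** The knob position was the same (within 1 mm) before and after I moved the arm away.
- **Robot clear:** The tool force read about zero, with the fingers well behind the knob.
- **Loose parts:** The relay and terminal strip look unmoved in the pictures. I didn't measure any of the parts, and the other five are mostly outside the last close-ups.

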